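Tighten the blot manifold's four nuts crosswise

TASK

Seat the plate of the blotting manifold evenly: tighten its four square nuts clockwise, nearly a half turn each, until each just comes up tight on the gasket (you feel it stiffen; do not force it further), crosswise, so that each diagonal pair is done together. Do not lean on the plate, and leave everything else on the bench alone.

Things in the scene. Friction and masses are not known exactly. Their poses are not given: they have to be found in the camera images.
- manifold: dot-blot vacuum manifold standing fixed on the bench: white chamber 177 (x) x 187 (y) mm, 53 mm high over its low rim, a steel hose nipple on its +x side. Origin at the centre of its underside, z up. Its four studs stand at x = +-60, y = +-65 mm in its frame.
- plate: grey plate with many small dark wells, 166 x 176 x 13 mm, lying in the rim over the gasket, sprung up against the four nuts; origin at the centre of its underside. It starts about 1.5 mm proud of its seat and somewhat uneven, and each corner comes down 4 mm per turn of its nut; seated, its top is 62 mm above the bench. It is brittle: touch it at most lightly (well under 12 N).
- nut_a: square steel nut at the manifold's (-x, +y) corner, diagonal to nut_c: 26 mm across flats, 28 mm tall; origin on its axis, centre of its underside, 66 mm above the bench; a thin stud end stands 14 mm above its top. Its x and y axes are square to its flats, z up. It turns in place, CLOCKWISE from above to tighten; starts at any angle. How it feels: see washer_a.
- nut_b: square steel nut at the manifold's (-x, -y) corner, diagonal to nut_d: 26 mm across flats, 28 mm tall; origin on its axis, centre of its underside, 66 mm above the bench; a thin stud end stands 14 mm above its top. Its x and y axes are square to its flats, z up. It turns in place, CLOCKWISE from above to tighten; starts at any angle. How it feels: see washer_b.
- nut_c: square steel nut at the manifold's (+x, -y) corner, diagonal to nut_a: 26 mm across flats, 28 mm tall; origin on its axis, centre of its underside, 66 mm above the bench; a thin stud end stands 14 mm above its top. Its x and y axes are square to its flats, z up. It turns in place, CLOCKWISE from above to tighten; starts at any angle. How it feels: see washer_c.
- nut_d: square steel nut at the manifold's (+x, +y) corner, diagonal to nut_b: 26 mm across flats, 28 mm tall; origin on its axis, centre of its underside, 66 mm above the bench; a thin stud end stands 14 mm above its top. Its x and y axes are square to its flats, z up. It turns in place, CLOCKWISE from above to tighten; starts at any angle. How it feels: see washer_d.
- washer_a: washer 36 x 4 mm under nut_a, origin at its underside; it sinks 4 mm per turn of the nut until the nut comes up tight (home) with the washer 62.0 mm above the bench, 1.9 to 2.65 rad of turning from the start. Until then the nut drags with about 0.05 N m. At home it turns no further on its stud.
- stud_a (a joint): twist of the springy stud that carries nut_a: 0 unloaded, growing clockwise by 1.25 rad per N m, so about 0.06 rad while the nut is being turned, and from home on every further rad of turning adds a rad of twist (0.8 N m per rad). It springs back on release. 0.12 to 0.3 N m shows the nut is home; 0.36 N m (0.45 rad) is too much and spoils the stud.
- washer_b: washer 36 x 4 mm under nut_b, origin at its underside; it sinks 4 mm per turn of the nut until the nut comes up tight (home) with the washer 62.0 mm above the bench, 1.9 to 2.65 rad of turning from the start. Until then the nut drags with about 0.05 N m. At home it turns no further on its stud.
- stud_b (a joint): twist of the springy stud that carries nut_b: 0 unloaded, growing clockwise by 1.25 rad per N m, so about 0.06 rad while the nut is being turned, and from home on every further rad of turning adds a rad of twist (0.8 N m per rad). It springs back on release. 0.12 to 0.3 N m shows the nut is home; 0.36 N m (0.45 rad) is too much and spoils the stud.
- washer_c: washer 36 x 4 mm under nut_c, origin at its underside; it sinks 4 mm per turn of the nut until the nut comes up tight (home) with the washer 62.0 mm above the bench, 1.9 to 2.65 rad of turning from the start. Until then the nut drags with about 0.05 N m. At home it turns no further on its stud.
- stud_c (a joint): twist of the springy stud that carries nut_c: 0 unloaded, growing clockwise by 1.25 rad per N m, so about 0.06 rad while the nut is being turned, and from home on every further rad of turning adds a rad of twist (0.8 N m per rad). It springs back on release. 0.12 to 0.3 N m shows the nut is home; 0.36 N m (0.45 rad) is too much and spoils the stud.
- washer_d: washer 36 x 4 mm under nut_d, origin at its underside; it sinks 4 mm per turn of the nut until the nut comes up tight (home) with the washer 62.0 mm above the bench, 1.9 to 2.65 rad of turning from the start. Until then the nut drags with about 0.05 N m. At home it turns no further on its stud.
- stud_d (a joint): twist of the springy stud that carries nut_d: 0 unloaded, growing clockwise by 1.25 rad per N m, so about 0.06 rad while the nut is being turned, and from home on every further rad of turning adds a rad of twist (0.8 N m per rad). It springs back on release. 0.12 to 0.3 N m shows the nut is home; 0.36 N m (0.45 rad) is too much and spoils the stud.
- cap: white round bottle cap, 26 mm across and 10 mm high, lying on the middle of the plate; origin at the centre of its underside. Leave it alone.
- tube_rack: grey block rack with a 4 by 3 grid of holes, 75 x 55 x 45 mm, standing on the bench near the manifold's +y side. Leave it alone.
- green_rack: flat green tube rack, 200 x 85 x 25 mm, on the bench. Leave it alone.
- tip_box: pale translucent closed box, 120 x 85 x 50 mm, on the bench. Leave it alone.
- spare_nut: a loose spare square nut with a round flange, 32 mm tall, standing on the bench beside the manifold's -x side; not part of the job. Leave it alone.
- buffer_bottle: glass bottle with a cap, 64 mm across, 130 mm high, on the bench. Leave it alone.
- forceps: flat steel forceps, 130 x 9 x 5 mm, lying on the bench. Leave them alone.
There are look-alikes about, which are no part of the job. What is meant by the plate is not turquoise or yellow, and is the larger of those in its own colour.

How it is judged (in metres and radians):
On the way, in this order (a step that is already met when the one before it is completed fails the run):
1. one nut is tight (height (world z) of any of washer_a, washer_b, washer_c, washer_d below 0.0621 m), for 0.1 s.
2. two diagonally opposite nuts are tight ((height (world z) of each of washer_a, washer_c below 0.0621 m or height (world z) of each of washer_b, washer_d below 0.0621 m)), for 0.1 s.
At the end, for the whole second after the job is handed in: All four nuts are tight (each washer's origin below 62.1 mm, that is the nut turned home within 0.15 rad) and the plate is down (its origin at most 49.5 mm above the bench) and level within 0.006 rad (height (world z) of each of washer_a, washer_b, washer_c, washer_d below 0.0621 m and angle between plate's own z axis and vertical below 0.006 rad and z of plate in the frame of manifold below 0.0495 m); the robot touches nothing.
It fails at once if a nut is forced: its stud is twisted by more than 0.45 rad (0.36 N m) (value of joint any of stud_a, stud_b, stud_c, stud_d above 0.45 rad).
It fails at once if two neighbouring nuts are run down (within 0.4 rad of home, washer origin below 62.25 mm) while the other two are both still loose: not crosswise ((not (height (world z) of washer_a above 0.06225 m) and not (height (world z) of washer_b above 0.06225 m) and height (world z) of each of washer_c, washer_d above 0.06225 m) or (not (height (world z) of washer_b above 0.06225 m) and not (height (world z) of washer_c above 0.06225 m) and height (world z) of each of washer_d, washer_a above 0.06225 m) or (not (height (world z) of washer_c above 0.06225 m) and not (height (world z) of washer_d above 0.06225 m) and height (world z) of each of washer_a, washer_b above 0.06225 m) or (not (height (world z) of washer_d above 0.06225 m) and not (height (world z) of washer_a above 0.06225 m) and height (world z) of each of washer_b, washer_c above 0.06225 m)).
It fails at once if the robot leans on the plate with more than 12 N (contact force between any of the fingers, the arm and plate above 12 N).
It fails at once if something else on the bench is moved more than 25 mm (distance of any of cap, tube_rack, green_rack, tip_box, spare_nut, buffer_bottle, forceps from where it was at the start of the episode above 0.025 m).
It also fails if it takes over 72 s, if anything falls off the work surface, if the arm or the gripper's body presses on something with over 40 N, if the wrist force passes 120 N, or if a joint passes its speed limit or range.

ROBOT

A 7-joint arm with a two-finger parallel gripper is mounted at the origin on the work surface. World frame = base frame: x ahead of the robot, y to its left, z up, the work surface at z = 0. Lengths are in mm, angles in rad, forces in N, time in s.
With the tool pointing down it reaches from about 400 to 875 mm from the base axis. Payload 4.4 kg.
Tool frame: the origin (TCP) lies on the centre line of the jaws, within the pads' length; the fingertips stand 25 mm ahead of it and the grasp point (between the pads) lies 6 mm ahead of it; x points along the fingers, y is the direction in which the jaws open and shut, and the axes are right-handed (so a half turn about x gives the same grasp; the last joint's range is limited). The gripper opens to 85 mm and grips with 20 to 120 N. Pads are 22 mm wide; open, the fingers measure 114 mm over their backs; the gripper's body (76 mm by 85 mm) begins 54 mm behind the grasp point. The pads swing forward as they close: fully open they stand 13 mm farther back than shut.
Start: joints at [1.075, 0.628, 0.038, 1.517, -0.027, 0.996, -0.02], TCP at [270.875, -590.884, 256.313] pointing down, gripper open.
Joint ranges: [-3.06, 3.06], [-0.37, 2.12], [-1.25, 1.32], [0.18, 2.47], [-1.1, 4.24], [0.23, 1.98], [-2.94, 2.94]. Speed limits (rad/s): [2.57, 2.57, 3.14, 3.14, 3.14, 3.14, 3.14].

INTERFACE

Orientations are given as [roll, pitch, yaw] about the fixed x, y, z axes, in that order (R = Rz(yaw) Ry(pitch) Rx(roll)).
In Python, from cell import * gives the robot as it stands. The module is installed in compiled form; this text tells all that it offers.
- The arm moves only by the tool jog_arm, never from a script. Its argument "series" is a list of rows, each a list of 3 entries, a list of its own where there are three numbers: the turn, a rotation vector about the tool's x, y, z in degrees, then the shift along the tool's x, y, z in mm, then the gripper's target within -1 to 1 (shut at 1, half-way at 0, fully open at -1). In form: [[[rx, ry, rz], [dx, dy, dz], hand], ...]. A call has 1 to 8 rows; each row shifts and turns the commanded pose from where the row before left it, along the tool's axes as they then stand; what a row does not reach is not made up. A row lasts 1/8 s, in which the tool goes at most 62.5 mm and 10.7 degrees, less where a joint would pass 70% of its speed; a pose out of reach is approached as far as the arm can. A call is refused whole if a number of a shift passes 62.5 or a number of a turn 10.7, either way. A call with a gripper value outside its range is refused whole. The fingers move at their own pace and stop on an object; the grip force is fixed at half the most. Time passes only in rows, so rows that do not move let the fingers close. It gives the time, the measured TCP pose, the force and the opening at its end, in the units of the state.
- read_state(): the state, without advancing time (a new reading comes with each control period).
- get_image(name): name is "side" or "top" or "wrist"; returns a dict with "img" (480x640x3 uint8, red, green, blue), "range_z" (480x640 float32, mm along the optical axis (not along the pixel's ray), 0 where there is no reading), "fovy" (degrees; the focal length in pixels is half the picture's height over the tangent of half this angle, whatever the lens; pixels are square), "cx", "cy" (the principal point, pixels), "k1" (the pictures are not rectified: a ray, as slopes to the right and down, at radius r is drawn at 1 + k1 r^2 times it, then the intrinsics apply), "cam_to_world" (4x4, takes a point from camera to world coordinates). Camera axes: x right, y up, looking along -z (the intrinsics and any distortion apply to the point x, -y, -z); pixel columns grow to the right and rows downward; lengths in mm; the calibration is good to about 2 mm. A picture is of the moment at which its call begins.
- finish_job(): hands the job in, once; it reports no verdict.
The state is a dict: "clock": time; "qpos": joint angles; "qd": joint speeds; "tau": joint torques, N m; "eef_pos": TCP position; "tool_rot": TCP orientation; "force": force on the tool from outside, world axes, zero at the start; "torque": the same for the moment, N m; "width": finger opening in mm.
Only numpy, scipy, OpenCV 4.12 (cv2) and the standard library are available. Lean on these libraries where they do the work, as an engineer would, in place of code of your own. Each camera call takes 0.05 s, during which the arm holds its last target. There are 200 camera calls.

## Working session

There is one attempt and no reset: what is moved stays moved. The work goes in short steps, Python scripts to look and compute and a tool call to move; the robot and the scene stay as the last step left them, time stands still between calls to the robot, and variables do not carry over. Pictures are saved under pics/ and viewed, about 8 in all and at most 12, crops included, and the job is handed in when it is done.

Besides the shell and the picture viewer there is one more tool, called after "Call:" in YAML: its name, and indented under it one key for each argument. jog_arm: Moves the arm, as the interface text tells. Its arguments: {"type":"object","properties":{"series":{"type":"array"}},"required":["series"]}

```bash
mkdir -p pics; cat > h.py <<'E'
from cell import *
import numpy as np, cv2
def K(d):
    f=240/np.tan(np.radians(d["fovy"])/2); return f
def ray(d,u,v):
    f=K(d); K3=np.array([[f,0,d["cx"]],[0,f,d["cy"]],[0,0,1.]])
    p=cv2.undistortPoints(np.array([[[u,v]]],float),K3,np.array([d["k1"],0,0,0.]))[0,0] if d["k1"] else np.array([(u-d["cx"])/f,(v-d["cy"])/f])
    T=np.array(d["cam_to_world"]); return T[:3,3],T[:3,:3]@np.array([p[0],-p[1],-1.])
def onz(d,u,v,z):
    o,r=ray(d,u,v); return o+r*(z-o[2])/r[2]
def pt(d,u,v):
    o,r=ray(d,u,v); return o+r*float(d["range_z"][int(v),int(u)])
def save(n,im): cv2.imwrite("pics/"+n+".png",im[:,:,::-1])
E
python3 - <<'E'
from h import *
s=read_state();print({k:np.round(v,3) for k,v in s.items()})
for n in ("top","side"):
    d=get_image(n);save(n+"0",d["img"]);np.save(n+"0.npy",d,allow_pickle=True)
    print(n,d["fovy"],d["cx"],d["cy"],d["k1"],np.round(d["cam_to_world"],3).tolist(),(d["range_z"]>0).mean())
E
```

```text
{'clock': np.float64(0.0), 'qpos': array([ 1.075,  0.629,  0.038,  1.518, -0.027,  0.996, -0.02 ]), 'qd': array([-0.   , -0.001, -0.001, -0.   ,  0.001, -0.001,  0.001]), 'tau': array([-0.0000e+00, -5.6340e+01,  1.2260e+00, -1.9344e+01,  1.1000e-02,
        1.0000e-02, -0.0000e+00]), 'eef_pos': array([ 270.63 , -590.339,  255.37 ]), 'tool_rot': array([-1.539,  1.569,  2.032]), 'force': array([0.502, 0.713, 0.17 ]), 'torque': array([ 0.047, -0.024,  0.005]), 'width': np.float64(85.175)}
top 43.22762110697066 316.8105096745425 236.50099067239108 -0.09532092759951655 [[0.02, 0.996, -0.086, 409.434], [-1.0, 0.02, 0.008, 29.429], [0.009, 0.086, 0.996, 1720.769], [0.0, 0.0, 0.0, 1.0]] 0.9960026041666666
side 49.99726037909787 317.9658328345148 248.7718406301428 -0.040478364291357094 [[-0.958, 0.198, -0.208, 277.352], [-0.286, -0.705, 0.649, 845.425], [-0.018, 0.681, 0.732, 1004.121], [0.0, 0.0, 0.0, 1.0]] 0.995869140625
```

View pics/top0.png

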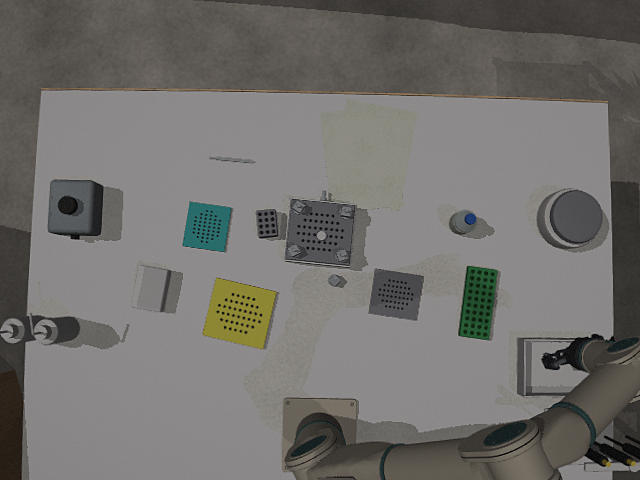

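View pics/side0.png

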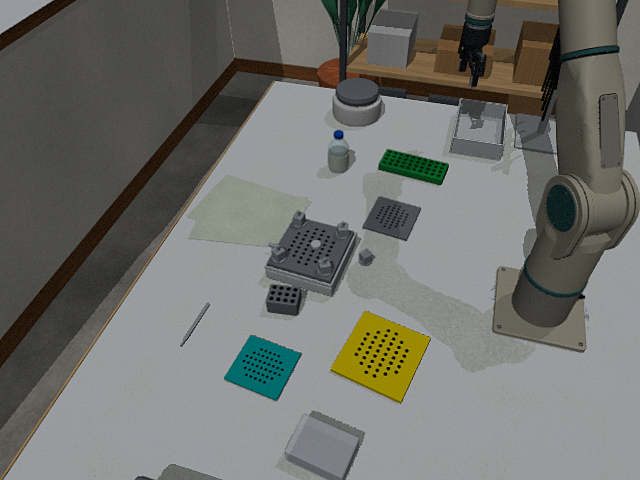

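The top view shows the manifold at about (320,232) with the nipple up (+x). Its nuts are at d (298,207), c (347,211), a (294,253) and b (344,254). The grey look-alike plate is at (397,294), and the side view agrees. Next I'll use depth to get coarse nut positions.

```bash
python3 - <<'E'
from h import *
for n in ("top","side"):
    d=np.load(n+"0.npy",allow_pickle=True).item()
    f=K(d);K3=np.array([[f,0,d["cx"]],[0,f,d["cy"]],[0,0,1.]])
    v,u=np.mgrid[0:480,0:640]
    p=cv2.undistortPoints(np.stack([u,v],-1).reshape(-1,1,2).astype(float),K3,np.array([d["k1"],0,0,0.]))[:,0]
    T=d["cam_to_world"];z=d["range_z"].reshape(-1,1)
    P=(np.c_[p[:,0],-p[:,1],-np.ones(len(p))]*z)@T[:3,:3].T+T[:3,3]
    c=onz(d,320,232,62) if n=="top" else onz(d,314,248,62); print(n,c)
    P=P.reshape(480,640,3); near=np.hypot(P[...,0]-c[0],P[...,1]-c[1])<150
    m=(near&(P[...,2]>84)&(P[...,2]<125)).astype(np.uint8)
    k,l,st,ce=cv2.connectedComponentsWithStats(m)
    for i in range(1,k):
        if st[i,4]>10:
            q=P[l==i]; print(st[i,4],np.round(ce[i]),"med",np.round(np.median(q,0),1),"mid",np.round((q.min(0)+q.max(0))/2,1),"zmax",q[:,2].max().round(1))
    m=near&(P[...,2]>55)&(P[...,2]<68); print("plate z",np.median(P[m][:,2]))
    q=P[m][:,:2].astype(np.float32); print(cv2.minAreaRect(q))
E
```

```text
top [564.67123116   8.36251907  62.        ]
96 [298. 206.] med [629.2  69.4  94.2] mid [631.1  69.8  98.3] zmax 112.7
95 [346. 211.] med [620.  -59.6  93.8] mid [620.7 -60.5  99.8] zmax 115.4
92 [294. 250.] med [511.6  79.   93.7] mid [511.6  79.1 100. ] zmax 115.6
92 [341. 255.] med [500.8 -50.1  93.6] mid [500.8 -50.4  97.8] zmax 110.3
plate z 62.5170460101682
((565.4795532226562, 9.654327392578125), (186.41224670410156, 176.33303833007812), 85.53922271728516)
side [554.87278059  10.24427748  62.        ]
109 [298. 216.] med [617.1 -56.2  94.3] mid [618.9 -60.3  98.9] zmax 113.3
113 [342. 227.] med [498.2 -46.4  94.5] mid [499.1 -51.6  99. ] zmax 114.0
124 [277. 251.] med [626.9  70.8  94.8] mid [628.4  69.6  97.2] zmax 110.3
130 [324. 264.] med [508.   81.   94.5] mid [509.   79.4  96.8] zmax 109.5
plate z 64.6368293833151
((564.152099609375, 9.503013610839844), (187.52056884765625, 177.1585693359375), 85.60051727294922)
```

```bash
cat >> h.py <<'E'
from scipy.spatial.transform import Rotation as Ro
def go(x,y,z,jaw=None):
    "needed shift/turn in tool axes; jaw = wanted azimuth (deg) of tool y"
    s=read_state(); R=Ro.from_euler("xyz",s["tool_rot"]).as_matrix()
    az=np.degrees(np.arctan2(R[1,1],R[0,1]))
    print("t",round(float(s["clock"]),2),"pos",np.round(s["eef_pos"],1),"az",round(az,1),"tilt",np.round(np.degrees(Ro.from_matrix(R.T@down(az)).as_rotvec()),2),"q7",round(s["qpos"][6],2),"F",np.round(s["force"],1),"Tq",np.round(s["torque"],3),"w",round(float(s["width"]),1))
    print("shift tool",np.round(R.T@(np.array([x,y,z])-s["eef_pos"]),1))
    if jaw is not None: print("turn +x by",round(az-jaw,1))
def down(az):
    a=np.radians(az); x=np.array([0,0,-1.]); y=np.array([np.cos(a),np.sin(a),0]); return np.c_[x,y,np.cross(x,y)]
E
python3 -c "
from h import *
go(565,10,330)"
```

```text
t 0.1 pos [ 270.7 -590.4  255.5] az -65.4 tilt [0.  0.  0.1] q7 -0.02 F [-0.1  0.3 -0. ] Tq [-0.024 -0.029  0.011] w 85.7
shift tool [ -73.8 -423.3 -517.8]
```

Call:
jog_arm:
  series:
    - [[0,0,0],[-20,-20,-25],-1]
    - [[0,0,0],[-14,-38,-46],-1]
    - [[0,0,0],[-5,-40,-48],-1]
    - [[0,0,0],[-5,-40,-48],-1]
    - [[0,0,0],[-5,-40,-48],-1]
    - [[0,0,0],[-5,-40,-48],-1]
    - [[0,0,0],[-5,-40,-48],-1]
    - [[0,0,0],[-5,-40,-48],-1]

```text
clock: 1.1
eef_pos: [473.0, -169.5, 320.3]
tool_rot: [0.381, 1.571, -2.331]
force: [1.3, 0.8, -0.2]
width: 85.3
```

Call:
jog_arm:
  series:
    - [[0,0,0],[-5,-40,-48],-1]
    - [[0,0,0],[-5,-40,-48],-1]
    - [[0,0,0],[0,-40,-48],-1]
    - [[0,0,0],[0,-5,-12],-1]
    - [[0,0,0],[0,0,0],-1]
    - [[0,0,0],[0,0,0],-1]

```text
clock: 1.85
eef_pos: [561.4, 4.7, 330.0]
tool_rot: [0.459, 1.569, -2.256]
force: [-0.6, -0.6, -0.3]
width: 85.1
```

```bash
python3 -c "
from h import *
go(565,10,330)
d=get_image('wrist');save('w0',d['img']);np.save('w0.npy',d,allow_pickle=True);print(np.round(d['cam_to_world'],2).tolist(),d['fovy'],d['k1'])"
```

```text
t 1.85 pos [561.4   4.7 330. ] az -65.5 tilt [-0.    0.09 -0.04] q7 -1.24 F [-0.6 -0.6 -0.3] Tq [0.04  0.016 0.021] w 85.1
shift tool [-0.1 -3.4 -5.5]
[[0.41, 0.88, 0.25, 624.25], [-0.91, 0.4, 0.11, 33.91], [0.0, -0.27, 0.96, 447.67], [0.0, 0.0, 0.0, 1.0]] 67.0843765568481 -0.015213669094626315
```

View pics/w0.png

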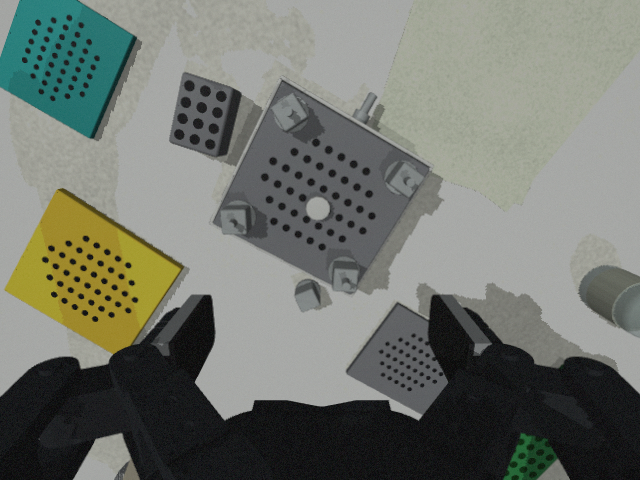

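The wrist view shows all four nut tops clearly: d (290,112), c (405,180), a (237,218), b (345,272). The cap is at (318,208). Now I'll fit each top face.

```bash
cat >> h.py <<'E'
N={"a":(511.3,79.),"b":(500.5,-50.2),"c":(620,-59.8),"d":(629.5,69.5)}
def nuts(d,which="abcd"):
    f=K(d);K3=np.array([[f,0,d["cx"]],[0,f,d["cy"]],[0,0,1.]]);v,u=np.mgrid[0:480,0:640]
    p=cv2.undistortPoints(np.stack([u,v],-1).reshape(-1,1,2).astype(float),K3,np.array([d["k1"],0,0,0.]))[:,0]
    T=np.array(d["cam_to_world"]);D=(np.c_[p[:,0],-p[:,1],-np.ones(len(p))])@T[:3,:3].T
    P=(D*d["range_z"].reshape(-1,1)+T[:3,3])
    for n in which:
        near=np.hypot(P[:,0]-N[n][0],P[:,1]-N[n][1])<26
        q=P[near&(P[:,2]>85)&(P[:,2]<102)]; z=np.median(q[:,2])
        m=near&(abs(P[:,2]-z)<4)
        M=cv2.morphologyEx(m.reshape(480,640).astype(np.uint8),cv2.MORPH_OPEN,np.ones((3,3)))
        k,l,st,_=cv2.connectedComponentsWithStats(M); i=1+np.argmax(st[1:,4]); m=(cv2.morphologyEx((l==i).astype(np.uint8),cv2.MORPH_CLOSE,np.ones((7,7)))>0).ravel()
        XY=(T[:3,3]+D[m]*((z-T[2,3])/D[m][:,2:]))[:,:2]
        r=cv2.minAreaRect(XY.astype(np.float32))
        print(n,"n",m.sum(),"z",z.round(1),"rect c",np.round(r[0],1),"size",np.round(r[1],1),"ang",round(r[2],1),"mean",np.round(XY.mean(0),1), "area",)
E
python3 -c "
from h import *
d=np.load('w0.npy',allow_pickle=True).item();nuts(d)
i=d['img'];t=[cv2.resize(i[y-30:y+30,x-30:x+30],(300,300),interpolation=cv2.INTER_CUBIC) for x,y in ((290,112),(405,180),(237,218),(345,272))]
save('w0c',np.vstack([np.hstack(t[:2]),np.hstack(t[2:])]))"
```

```text
a n 664 z 94.1 rect c [511.2  77.9] size [25.8 26.4] ang 24.4 mean [511.2  77.8] area
b n 523 z 94.3 rect c [500.6 -51. ] size [26.4 26. ] ang 20.3 mean [501.2 -50.6] area
c n 650 z 94.3 rect c [619.2 -59.4] size [26.4 25.7] ang 79.4 mean [619.5 -59.4] area
d n 773 z 94.0 rect c [629.9  68.5] size [26. 26.] ang 56.7 mean [630.   68.5] area
```

View pics/w0c.png

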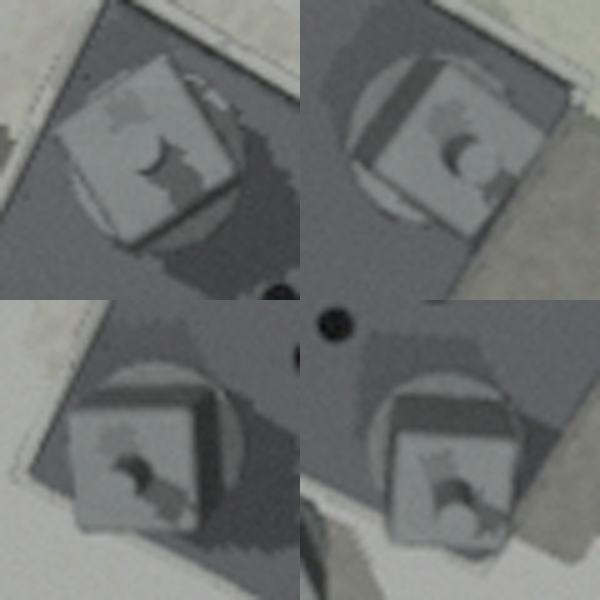

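Call:
jog_arm:
  series:
    - [[-10,0,0],[19,0,0],-1]
    - [[-10,0,0],[19,0,0],-1]
    - [[-10,0,0],[19,0,0],-1]
    - [[-10,0,0],[19,0,0],-1]
    - [[-10,0,0],[19,0,0],-1]
    - [[-10,0,0],[19,0,0],-1]
    - [[-10,0,0],[19,0,0],-1]
    - [[-10,0,0],[19,0,0],-1]

```text
clock: 2.9
eef_pos: [561.8, 4.8, 177.9]
tool_rot: [-0.141, 1.57, -1.454]
force: [-0.4, -0.2, 0.7]
width: 85.4
```

Call:
jog_arm:
  series:
    - [[-10,0,0],[13,0,0],-1]
    - [[0,0,0],[0,0,0],-1]
    - [[0,0,0],[0,0,0],-1]

```text
clock: 3.28
eef_pos: [562.4, 6.0, 165.8]
tool_rot: [0.653, 1.57, -0.493]
force: [0.9, -0.2, 0.1]
width: 85.3
```

```bash
python3 -c "
from h import *
go(511.3,78.3,96,24.4)"
```

```text
t 3.27 pos [562.4   6.  165.8] az 24.4 tilt [-0.    0.04 -0.03] q7 -0.02 F [ 0.9 -0.2  0.1] Tq [-0.031  0.02   0.023] w 85.3
shift tool [ 69.7 -16.7 -87. ]
turn +x by -0.0
```

Call:
jog_arm:
  series:
    - [[-10,0,0],[0,-2,-25],-1]
    - [[-10,0,0],[0,0,-14],-1]
    - [[-10,0,0],[0,0,0],-1]
    - [[-10,0,0],[0,0,0],-1]
    - [[-10,0,0],[0,0,0],-1]
    - [[-10,0,0],[0,0,0],-1]
    - [[-10,0,0],[0,0,0],-1]
    - [[-10,0,0],[0,0,0],-1]

```text
clock: 4.28
eef_pos: [542.4, 39.9, 166.1]
tool_rot: [-0.889, 1.569, -0.631]
force: [-0.3, 0.2, -0.2]
width: 85.3
```

Call:
jog_arm:
  series:
    - [[-10,0,0],[0,0,0],-1]
    - [[0,0,0],[0,0,0],-1]
    - [[0,0,0],[0,0,0],-1]

```text
clock: 4.65
eef_pos: [542.2, 40.1, 165.6]
tool_rot: [-1.153, 1.57, -0.728]
force: [-1.0, -0.1, 0.9]
width: 85.5
```

```bash
python3 -c "
from h import *
go(511.3,78.3,96,114.4);print(read_state()['qpos'])"
```

```text
t 4.65 pos [542.2  40.1 165.6] az 114.4 tilt [0.   0.02 0.04] q7 1.15 F [-1.  -0.1  0.9] Tq [-0.006  0.004 -0.024] w 85.5
shift tool [ 69.5  47.6 -12.3]
turn +x by -0.0
[ 0.41366462  0.74743122 -0.86767582  1.88982478  0.74933633  0.86663778
  1.15499066]
```

Call:
jog_arm:
  series:
    - [[0,0,0],[0,47.5,-12],-1]
    - [[0,0,0],[20,0,0],-1]
    - [[0,0,0],[25,0,0],-1]
    - [[0,0,0],[24.5,0,0],-1]
    - [[0,0,0],[0,0,0],-1]

```text
clock: 5.28
eef_pos: [510.4, 78.2, 94.8]
tool_rot: [-3.085, 1.568, -2.656]
force: [0.2, -0.2, 0.8]
width: 85.5
```

```bash
python3 -c "
from h import *
go(511.3,78.3,96,114.4)"
```

```text
t 5.28 pos [510.4  78.2  94.8] az 114.5 tilt [-0.   -0.16  0.01] q7 0.94 F [ 0.2 -0.2  0.8] Tq [ 0.02  -0.001  0.041] w 85.5
shift tool [-1.2 -0.3  0.9]
turn +x by 0.1
```

Call:
jog_arm:
  series:
    - [[0,0,0],[-1,0,0.8],1]
    - [[0,0,0],[0,0,0],1]
    - [[0,0,0],[0,0,0],1]
    - [[0,0,0],[0,0,0],1]
    - [[0,0,0],[0,0,0],1]

```text
clock: 5.9
eef_pos: [512.2, 79.2, 97.6]
tool_rot: [-0.214, 1.57, 0.216]
force: [-2.0, 0.5, 6.2]
width: 24.6
```

```bash
python3 -c "
from h import *
go(511.3,78.3,96,114.4)"
```

```text
t 5.9 pos [512.2  79.2  97.6] az 114.6 tilt [0.   0.06 0.01] q7 0.94 F [-2.   0.5  6.2] Tq [-0.065  0.26  -0.064] w 24.6
shift tool [ 1.6 -0.4 -1.2]
turn +x by 0.2
```

Call:
jog_arm:
  series:
    - [[8,0,0],[0,0,0],1]
    - [[8,0,0],[0,0,0],1]
    - [[8,0,0],[0,0,0],1]
    - [[8,0,0],[0,0,0],1]
    - [[8,0,0],[0,0,0],1]

```text
clock: 6.52
eef_pos: [512.3, 78.1, 97.6]
tool_rot: [-0.754, 1.569, -1.027]
force: [-1.8, -1.8, 5.7]
width: 24.6
```

```bash
python3 -c "
from h import *
go(511.3,78.3,96,114.4)"
```

```text
t 6.53 pos [512.3  78.1  97.6] az 74.3 tilt [0.   0.07 0.07] q7 0.38 F [-1.8 -1.8  5.7] Tq [-0.476  0.273  0.059] w 24.6
shift tool [ 1.6 -0.1 -1. ]
turn +x by -40.1
```

Call:
jog_arm:
  series:
    - [[8,0,0],[0,0,0],1]
    - [[8,0,0],[0,0,0],1]
    - [[8,0,0],[0,0,0],1]
    - [[8,0,0],[0,0,0],1]
    - [[8,0,0],[0,0,0],1]
    - [[8,0,0],[0,0,0],1]
    - [[8,0,0],[0,0,0],1]
    - [[0,0,0],[0,0,0],1]

```text
clock: 7.52
eef_pos: [511.2, 77.1, 97.6]
tool_rot: [-0.674, 1.567, -1.922]
force: [-3.2, -4.0, 9.4]
width: 24.6
```

```bash
python3 -c "
from h import *
go(511.3,78.3,96,114.4)
import time
for i in range(3):
  d=get_image('wrist'); print(read_state()['torque'])
save('w1',d['img'])"
```

```text
t 7.53 pos [511.2  77.1  97.6] az 18.5 tilt [0.   0.16 0.13] q7 -0.33 F [-3.2 -4.   9.4] Tq [-0.779  0.565  0.073] w 24.6
shift tool [ 1.6  0.4 -1.1]
turn +x by -95.9
[-0.84025774  0.60188127  0.05485375]
[-0.80383161  0.59259174  0.10154891]
[-0.80815651  0.6522818   0.03491451]
```

```bash
cat > t.py <<'E'
from h import *
v=[]
for i in range(4):
  get_image('wrist'); v.append(read_state()["torque"][2])
print("Tz",np.round(v,3),"mean",np.round(np.mean(v),3)); go(0,0,0)
E
```

Call:
jog_arm:
  series:
    - [[5,0,0],[0,0,0],1]
    - [[5,0,0],[0,0,0],1]
    - [[5,0,0],[0,0,0],1]
    - [[0,0,0],[0,0,0],1]

```text
clock: 8.18
eef_pos: [510.8, 77.0, 97.6]
tool_rot: [-0.639, 1.567, -2.148]
force: [-3.8, -5.1, 10.7]
width: 24.8
```

```bash
python3 t.py
```

```text
Tz [0.076 0.007 0.006 0.046] mean 0.034
t 8.38 pos [510.8  77.   97.6] az 3.6 tilt [0.   0.17 0.13] q7 -0.5 F [-3.5 -4.4 10.2] Tq [-0.845  0.812  0.046] w 24.6
shift tool [  98.9 -514.4   44.8]
```

Call:
jog_arm:
  series:
    - [[4,0,0],[0,0,0],1]
    - [[4,0,0],[0,0,0],1]
    - [[4,0,0],[0,0,0],1]
    - [[0,0,0],[0,0,0],1]

```text
clock: 8.88
eef_pos: [510.5, 77.0, 97.6]
tool_rot: [-0.588, 1.567, -2.307]
force: [-3.2, -4.1, 11.3]
width: 24.8
```

```bash
python3 t.py
```

```text
Tz [0.061 0.027 0.047 0.099] mean 0.058
t 9.07 pos [510.5  77.   97.6] az -8.4 tilt [0.   0.19 0.13] q7 -0.64 F [-4.3 -3.4 10.7] Tq [-0.898  0.955  0.099] w 24.7
shift tool [  99.2 -493.5  150.7]
```

Call:
jog_arm:
  series:
    - [[4,0,0],[0,0,0],1]
    - [[4,0,0],[0,0,0],1]
    - [[4,0,0],[0,0,0],1]
    - [[0,0,0],[0,0,0],1]

```text
clock: 9.57
eef_pos: [510.2, 77.1, 97.6]
tool_rot: [-0.492, 1.566, -2.419]
force: [-4.1, -3.3, 10.9]
width: 24.8
```

```bash
python3 t.py
```

```text
Tz [0.205 0.179 0.143 0.168] mean 0.174
t 9.78 pos [510.2  77.1  97.6] az -20.4 tilt [0.   0.21 0.12] q7 -0.78 F [-5.  -4.3 11.4] Tq [-0.806  1.002  0.168] w 24.3
shift tool [  99.5 -451.2  249.6]
```

Call:
jog_arm:
  series:
    - [[0,0,0],[0,0,0],-1]
    - [[0,0,0],[0,0,0],-1]
    - [[0,0,0],[0,0,0],-1]
    - [[0,0,0],[-30,0,0],-1]
    - [[-10,0,0],[-38,0,0],-1]
    - [[-10,0,0],[0,0,0],-1]
    - [[-10,0,0],[0,0,0],-1]
    - [[-10,0,0],[0,0,0],-1]

```text
clock: 10.78
eef_pos: [512.1, 78.9, 164.8]
tool_rot: [1.644, 1.57, 0.421]
force: [0.4, 0.2, -0.7]
width: 85.4
```

Call:
jog_arm:
  series:
    - [[-10,0,0],[0,0,0],-1]
    - [[-10,0,0],[0,0,0],-1]
    - [[-10,0,0],[0,0,0],-1]
    - [[-10,0,0],[0,0,0],-1]
    - [[-10,0,0],[0,0,0],-1]
    - [[-10,0,0],[0,0,0],-1]
    - [[0,0,0],[0,0,0],-1]

```text
clock: 11.65
eef_pos: [512.0, 78.8, 164.5]
tool_rot: [2.326, 1.57, 2.143]
force: [0.1, 0.2, 0.5]
width: 85.3
```

```bash
python3 -c "
from h import *
go(619.5,-59.5,97,79.4)
d=get_image('wrist');nuts(d);save('w2',d['img'])"
```

```text
t 11.65 pos [512.   78.8 164.5] az 79.5 tilt [ 0.   -0.03 -0.04] q7 0.57 F [0.1 0.2 0.5] Tq [-0.018  0.042  0.019] w 85.3
shift tool [  67.3 -116.4  131. ]
turn +x by 0.1
a n 1832 z 94.1 rect c [509.8  79.2] size [25.7 26.4] ang 88.4 mean [509.   79.4] area
b n 1792 z 94.0 rect c [499.2 -48.8] size [25.9 28.7] ang 20.0 mean [498.6 -47.6] area
c n 79 z 94.1 rect c [619.9 -70.4] size [ 3.9 13.4] ang 78.8 mean [620.3 -70.8] area
  return _methods._mean(a, axis=axis, dtype=dtype,
  ret = ret.dtype.type(ret / rcount)
Traceback (most recent call last):
  File "h.py", line 35, in nuts
    k,l,st,_=cv2.connectedComponentsWithStats(M); i=1+np.argmax(st[1:,4]); m=(cv2.morphologyEx((l==i).astype(np.uint8),cv2.MORPH_CLOSE,np.ones((7,7)))>0).ravel()
                                                      ~~~~~~~~~^^^^^^^^^^
ValueError: attempt to get argmax of an empty sequence
```

Call:
jog_arm:
  series:
    - [[0,0,0],[0,-38.8,43.7],-1]
    - [[0,0,0],[0,-38.8,43.7],-1]
    - [[0,0,0],[0,-38.8,43.6],-1]
    - [[0,0,0],[0,0,0],-1]
    - [[0,0,0],[20,0,0],-1]
    - [[0,0,0],[25,0,0],-1]
    - [[0,0,0],[19.5,0,0],-1]
    - [[0,0,0],[0,0,0],-1]

```text
clock: 12.7
eef_pos: [618.1, -58.1, 98.2]
tool_rot: [-3.026, 1.567, 3.078]
force: [-0.3, -0.1, -0.1]
width: 85.3
```

```bash
python3 -c "
from h import *
go(619.5,-59.5,100,79.4)"
```

```text
t 12.7 pos [618.1 -58.1  98.2] az 79.7 tilt [-0.   -0.24  0.03] q7 0.84 F [-0.3 -0.1 -0.1] Tq [0.045 0.044 0.035] w 85.3
shift tool [-1.8 -1.1  1.7]
turn +x by 0.3
```

Call:
jog_arm:
  series:
    - [[0,0,0],[-1.5,-1,1.5],-1]
    - [[0,0,0],[0,0,0],1]
    - [[0,0,0],[0,0,0],1]
    - [[0,0,0],[0,0,0],1]
    - [[0,0,0],[0,0,0],1]
    - [[0,0,0],[0,0,0],1]

```text
clock: 13.45
eef_pos: [621.3, -60.9, 102.3]
tool_rot: [-0.955, 1.57, -1.137]
force: [-1.3, -0.8, 6.3]
width: 24.6
```

```bash
python3 -c "
from h import *
go(619.5,-59.5,100,79.4)"
```

```text
t 13.45 pos [621.3 -60.9 102.3] az 79.6 tilt [0.   0.03 0.04] q7 0.85 F [-1.3 -0.8  6.3] Tq [-0.192  0.394 -0.015] w 24.6
shift tool [ 2.3  1.  -2. ]
turn +x by 0.2
```

Call:
jog_arm:
  series:
    - [[8,0,0],[0,0,0],1]
    - [[8,0,0],[0,0,0],1]
    - [[8,0,0],[0,0,0],1]
    - [[8,0,0],[0,0,0],1]
    - [[8,0,0],[0,0,0],1]
    - [[8,0,0],[0,0,0],1]
    - [[0,0,0],[0,0,0],1]

```text
clock: 14.32
eef_pos: [620.8, -61.7, 102.3]
tool_rot: [-0.838, 1.568, -1.858]
force: [-2.1, -2.7, 6.3]
width: 24.6
```

```bash
python3 t.py
```

```text
Tz [0.039 0.085 0.036 0.071] mean 0.058
t 14.53 pos [620.7 -61.8 102.2] az 31.6 tilt [0.   0.08 0.1 ] q7 0.18 F [-3.1 -2.3  7.4] Tq [-0.528  0.615  0.071] w 24.4
shift tool [ 102.6 -496.2 -378. ]
```

Call:
jog_arm:
  series:
    - [[8,0,0],[0,0,0],1]
    - [[8,0,0],[0,0,0],1]
    - [[8,0,0],[0,0,0],1]
    - [[8,0,0],[0,0,0],1]
    - [[8,0,0],[0,0,0],1]
    - [[8,0,0],[0,0,0],1]
    - [[8,0,0],[0,0,0],1]
    - [[6,0,0],[0,0,0],1]

```text
clock: 15.52
eef_pos: [619.4, -61.8, 102.2]
tool_rot: [-0.533, 1.567, -2.639]
force: [-5.7, -2.9, 9.2]
width: 24.4
```

```bash
python3 t.py
```

```text
Tz [0.074 0.055 0.027 0.07 ] mean 0.056
t 15.72 pos [619.4 -61.8 102.2] az -30.4 tilt [0.   0.21 0.11] q7 -0.63 F [-6.5 -1.1  9.4] Tq [-0.522  1.136  0.07 ] w 24.4
shift tool [ 104.3 -565.3  259.7]
```

Nut c is still at drag torque after 110°, so I'll go on in 12° steps.

Call:
jog_arm:
  series:
    - [[4,0,0],[0,0,0],1]
    - [[4,0,0],[0,0,0],1]
    - [[4,0,0],[0,0,0],1]
    - [[0,0,0],[0,0,0],1]

```text
clock: 16.23
eef_pos: [619.2, -61.7, 102.2]
tool_rot: [-0.411, 1.566, -2.722]
force: [-6.1, -1.9, 9.3]
width: 24.6
```

```bash
python3 t.py
```

```text
Tz [0.07  0.004 0.075 0.049] mean 0.05
t 16.43 pos [619.2 -61.7 102.2] az -42.4 tilt [0.   0.22 0.1 ] q7 -0.78 F [-5.5 -3.   9.5] Tq [-0.478  1.225  0.049] w 24.6
shift tool [ 104.6 -498.7  371.6]
```

Call:
jog_arm:
  series:
    - [[4,0,0],[0,0,0],1]
    - [[4,0,0],[0,0,0],1]
    - [[4,0,0],[0,0,0],1]
    - [[0,0,0],[0,0,0],1]

```text
clock: 16.92
eef_pos: [619.0, -61.5, 102.2]
tool_rot: [-0.312, 1.566, -2.833]
force: [-6.7, -2.4, 10.5]
width: 24.5
```

```bash
python3 t.py
```

```text
Tz [0.045 0.038 0.031 0.051] mean 0.041
t 17.12 pos [619.  -61.5 102.2] az -54.4 tilt [0.   0.24 0.09] q7 -0.93 F [-6.5 -1.1 10.7] Tq [-0.438  1.353  0.051] w 24.3
shift tool [ 104.8 -410.3  467. ]
```

Call:
jog_arm:
  series:
    - [[4,0,0],[0,0,0],1]
    - [[4,0,0],[0,0,0],1]
    - [[4,0,0],[0,0,0],1]
    - [[0,0,0],[0,0,0],1]

```text
clock: 17.62
eef_pos: [618.8, -61.2, 102.2]
tool_rot: [-0.187, 1.566, -2.916]
force: [-6.1, -2.2, 10.3]
width: 24.4
```

```bash
python3 t.py
```

```text
Tz [0.236 0.26  0.254 0.209] mean 0.24
t 17.82 pos [618.8 -61.3 102.2] az -66.4 tilt [0.   0.27 0.06] q7 -1.08 F [-5.2 -2.6 10.2] Tq [-0.384  1.415  0.209] w 24.6
shift tool [ 105.  -304.2  541.8]
```

Call:
jog_arm:
  series:
    - [[0,0,0],[0,0,0],-1]
    - [[0,0,0],[0,0,0],-1]
    - [[0,0,0],[0,0,0],-1]
    - [[0,0,0],[-30,0,0],-1]
    - [[-10,0,0],[-34,0,0],-1]
    - [[-10,0,0],[0,0,0],-1]
    - [[-10,0,0],[0,0,0],-1]
    - [[-10,0,0],[0,0,0],-1]

```text
clock: 18.82
eef_pos: [621.3, -60.4, 165.7]
tool_rot: [2.247, 1.57, 0.222]
force: [0.6, 0.3, -0.4]
width: 85.7
```

Call:
jog_arm:
  series:
    - [[-10,0,0],[0,0,0],-1]
    - [[-10,0,0],[0,0,0],-1]
    - [[-10,0,0],[0,0,0],-1]
    - [[-10,0,0],[0,0,0],-1]
    - [[-6.8,0,0],[0,0,0],-1]
    - [[0,0,0],[0,0,0],-1]
    - [[0,0,0],[0,0,0],-1]

```text
clock: 19.7
eef_pos: [621.2, -60.6, 165.6]
tool_rot: [-2.322, 1.571, 2.745]
force: [-0.2, -0.2, 0.6]
width: 85.3
```

```bash
python3 -c "
from h import *
go(500.6,-50.5,100,20.3)
d=get_image('wrist');save('w3',d['img'])
for n in 'dcab':
  try: nuts(d,n)
  except Exception as e: print(n,'out of view')" 2>/dev/null
```

```text
t 19.7 pos [621.2 -60.6 165.6] az 20.3 tilt [-0. -0.  0.] q7 0.09 F [-0.2 -0.2  0.6] Tq [-0.004  0.009 -0.025] w 85.3
shift tool [  65.6 -109.6  -51.3]
turn +x by 0.0
d n 2690 z 94.0 rect c [629.2  68.5] size [26.7 26.9] ang 55.9 mean [629.3  66.8] area
c n 1802 z 94.2 rect c [619.6 -59.5] size [25.9 26.5] ang 40.4 mean [619.4 -58.7] area
a out of view
b n 2145 z 94.1 rect c [501.1 -50.1] size [27.1 25.2] ang 20.2 mean [502.2 -49.2] area
```

Call:
jog_arm:
  series:
    - [[0,0,0],[0,-54.8,-25.6],-1]
    - [[0,0,0],[0,-54.8,-25.6],-1]
    - [[0,0,0],[0,0,0],-1]
    - [[0,0,0],[20,0,0],-1]
    - [[0,0,0],[25,0,0],-1]
    - [[0,0,0],[20,0,0],-1]
    - [[0,0,0],[0,0,0],-1]
    - [[0,0,0],[0,0,0],-1]

```text
clock: 20.75
eef_pos: [501.6, -50.6, 101.3]
tool_rot: [1.219, 1.569, 0.004]
force: [0.7, -0.3, 0.0]
width: 85.2
```

```bash
python3 -c "
from h import *
go(500.7,-50.4,100,20.3)"
```

```text
t 20.75 pos [501.6 -50.6 101.3] az 20.4 tilt [-0.    0.03 -0.08] q7 -0.04 F [ 0.7 -0.3  0. ] Tq [-0.005  0.003  0.05 ] w 85.2
shift tool [ 1.3 -0.8 -0.5]
turn +x by 0.1
```

Call:
jog_arm:
  series:
    - [[0,0,0],[1,-0.5,-0.5],1]
    - [[0,0,0],[0,0,0],1]
    - [[0,0,0],[0,0,0],1]
    - [[0,0,0],[0,0,0],1]
    - [[0,0,0],[0,0,0],1]
    - [[8,0,0],[0,0,0],1]
    - [[8,0,0],[0,0,0],1]
    - [[0,0,0],[0,0,0],1]

```text
clock: 21.75
eef_pos: [500.2, -50.5, 100.2]
tool_rot: [0.695, 1.57, -0.798]
force: [-1.1, -0.2, 6.8]
width: 24.8
```

```bash
python3 t.py
```

```text
Tz [0.026 0.028 0.032 0.074] mean 0.04
t 21.95 pos [500.2 -50.5 100.2] az 4.6 tilt [-0.    0.02 -0.03] q7 -0.23 F [-1.6 -0.6  6.5] Tq [-0.072  0.192  0.074] w 24.6
shift tool [  99.8 -494.6  -90.4]
```

Nut b is gripped and dragging normally at 16°. I'll take it to 110°.

Call:
jog_arm:
  series:
    - [[8,0,0],[0,0,0],1]
    - [[8,0,0],[0,0,0],1]
    - [[8,0,0],[0,0,0],1]
    - [[8,0,0],[0,0,0],1]
    - [[8,0,0],[0,0,0],1]
    - [[8,0,0],[0,0,0],1]
    - [[8,0,0],[0,0,0],1]

```text
clock: 22.82
eef_pos: [500.6, -50.7, 100.2]
tool_rot: [2.279, 1.569, -0.194]
force: [0.0, -0.8, 5.5]
width: 24.5
```

Call:
jog_arm:
  series:
    - [[8,0,0],[0,0,0],1]
    - [[8,0,0],[0,0,0],1]
    - [[8,0,0],[0,0,0],1]
    - [[8,0,0],[0,0,0],1]
    - [[6,0,0],[0,0,0],1]
    - [[0,0,0],[0,0,0],1]

```text
clock: 23.58
eef_pos: [500.7, -51.0, 100.2]
tool_rot: [2.605, 1.569, -0.528]
force: [-0.2, -0.8, 6.2]
width: 24.9
```

```bash
python3 t.py
```

```text
Tz [0.065 0.043 0.064 0.031] mean 0.051
t 23.77 pos [500.7 -51.  100.2] az -89.4 tilt [ 0.   -0.1  -0.04] q7 -1.26 F [-0.3 -1.1  6. ] Tq [-0.221  0.039  0.031] w 25.0
shift tool [ 99.3 -56.1 500.4]
```

Call:
jog_arm:
  series:
    - [[4,0,0],[0,0,0],1]
    - [[4,0,0],[0,0,0],1]
    - [[4,0,0],[0,0,0],1]
    - [[0,0,0],[0,0,0],1]

```text
clock: 24.28
eef_pos: [500.7, -51.2, 100.2]
tool_rot: [2.833, 1.569, -0.509]
force: [0.2, -2.0, 5.8]
width: 24.6
```

```bash
python3 t.py
```

```text
Tz [ 0.081  0.012  0.029 -0.019] mean 0.026
t 24.48 pos [500.7 -51.2 100.2] az -101.4 tilt [ 0.   -0.1  -0.02] q7 -1.39 F [ 0.3 -0.7  5.3] Tq [-0.276  0.052 -0.019] w 24.9
shift tool [ 99.3  49.1 501.1]
```

Call:
jog_arm:
  series:
    - [[4,0,0],[0,0,0],1]
    - [[4,0,0],[0,0,0],1]
    - [[4,0,0],[0,0,0],1]
    - [[0,0,0],[0,0,0],1]

```text
clock: 24.98
eef_pos: [500.7, -51.2, 100.2]
tool_rot: [2.952, 1.569, -0.599]
force: [-0.9, -1.7, 5.2]
width: 24.9
```

```bash
python3 t.py
```

```text
Tz [0.137 0.179 0.104 0.189] mean 0.152
t 25.18 pos [500.7 -51.2 100.2] az -113.4 tilt [ 0.   -0.11 -0.01] q7 -1.53 F [-0.7 -1.8  5.3] Tq [-0.341  0.131  0.189] w 24.9
shift tool [ 99.3 152.  480. ]
```

Call:
jog_arm:
  series:
    - [[3,0,0],[0,0,0],1]
    - [[0,0,0],[0,0,0],1]
    - [[0,0,0],[0,0,0],-1]
    - [[0,0,0],[0,0,0],-1]
    - [[0,0,0],[0,0,0],-1]
    - [[0,0,0],[-30,0,0],-1]
    - [[-10,0,0],[-36,0,0],-1]
    - [[-10,0,0],[0,0,0],-1]

```text
clock: 26.18
eef_pos: [501.6, -50.6, 167.9]
tool_rot: [3.099, 1.566, -0.15]
force: [0.6, 0.7, -0.9]
width: 85.5
```

Call:
jog_arm:
  series:
    - [[-10,0,0],[0,0,0],-1]
    - [[-10,0,0],[0,0,0],-1]
    - [[-10,0,0],[0,0,0],-1]
    - [[-10,0,0],[0,0,0],-1]
    - [[-10,0,0],[0,0,0],-1]
    - [[-10,0,0],[0,0,0],-1]
    - [[-10,0,0],[0,0,0],-1]
    - [[-10,0,0],[0,0,0],-1]

```text
clock: 27.18
eef_pos: [499.8, -50.5, 165.6]
tool_rot: [-1.294, 1.57, 3.135]
force: [0.2, -0.3, -0.7]
width: 85.8
```

Call:
jog_arm:
  series:
    - [[-10,0,0],[0,0,0],-1]
    - [[-10,0,0],[0,0,0],-1]
    - [[-10,0,0],[0,0,0],-1]
    - [[-10,0,0],[0,0,0],-1]
    - [[-10,0,0],[0,0,0],-1]
    - [[-10,0,0],[0,0,0],-1]
    - [[-10,0,0],[0,0,0],-1]
    - [[-3,0,0],[0,0,0],-1]

```text
clock: 28.18
eef_pos: [499.8, -50.7, 165.5]
tool_rot: [-3.085, 1.57, 2.615]
force: [-0.2, -0.1, -0.4]
width: 85.7
```

```bash
python3 -c "
from h import *
go(629.6,68.7,100,56.5)
d=get_image('wrist');save('w4',d['img'])
for n in 'dcab':
  try: nuts(d,n)
  except Exception as e: print(n,'out of view')" 2>/dev/null
```

```text
t 28.18 pos [499.8 -50.7 165.5] az 56.6 tilt [-0.   -0.02  0.  ] q7 0.57 F [-0.2 -0.1 -0.4] Tq [-0.017  0.005 -0.002] w 85.7
shift tool [ 65.5 171.1  42.6]
turn +x by 0.1
d n 1578 z 93.6 rect c [627.7  68.5] size [28.8 26.6] ang 56.2 mean [625.9  68. ] area
c n 605 z 93.0 rect c [611.6 -56.5] size [23.1 15.3] ang 42.6 mean [611.  -55.9] area
a n 2271 z 93.8 rect c [509.4  77.7] size [26.7 27.3] ang 0.2 mean [508.4  76.7] area
b n 1799 z 94.1 rect c [499.5 -50.1] size [25.8 26.6] ang 74.3 mean [498.8 -49.6] area
```

Call:
jog_arm:
  series:
    - [[0,0,0],[0,57,14.2],-1]
    - [[0,0,0],[0,57,14.2],-1]
    - [[0,0,0],[0,57,14.2],-1]
    - [[0,0,0],[0,0,0],-1]
    - [[0,0,0],[20,0,0],-1]
    - [[0,0,0],[25,0,0],-1]
    - [[0,0,0],[19,0,0],-1]
    - [[0,0,0],[0,0,0],-1]

```text
clock: 29.22
eef_pos: [628.1, 67.0, 99.5]
tool_rot: [-2.258, 1.566, -2.845]
force: [0.7, 0.1, 0.7]
width: 85.3
```

```bash
python3 -c "
from h import *
get_image('wrist');go(629.6,68.6,101,56.4)"
```

```text
t 29.27 pos [629.2  67.7 100.8] az 56.4 tilt [-0.   -0.07  0.08] q7 0.41 F [ 0.8  0.8 -0.2] Tq [ 0.018  0.008 -0.018] w 85.3
shift tool [-0.2  1.  -0.2]
turn +x by -0.0
```

Call:
jog_arm:
  series:
    - [[0,0,0],[0,0,0],1]
    - [[0,0,0],[0,0,0],1]
    - [[0,0,0],[0,0,0],1]
    - [[0,0,0],[0,0,0],1]
    - [[0,0,0],[0,0,0],1]
    - [[8,0,0],[0,0,0],1]
    - [[8,0,0],[0,0,0],1]
    - [[0,0,0],[0,0,0],1]

```text
clock: 30.28
eef_pos: [630.4, 68.7, 102.5]
tool_rot: [0.53, 1.57, -0.335]
force: [-0.8, -0.4, 6.9]
width: 24.9
```

```bash
python3 t.py
```

```text
Tz [ 0.05  -0.004  0.014  0.056] mean 0.029
t 30.48 pos [630.4  68.7 102.5] az 40.5 tilt [-0.    0.04 -0.05] q7 0.2 F [-1.2  0.5  6. ] Tq [-0.097  0.209  0.056] w 24.8
shift tool [ 101.8 -523.9 -357.5]
```

Call:
jog_arm:
  series:
    - [[8,0,0],[0,0,0],1]
    - [[8,0,0],[0,0,0],1]
    - [[8,0,0],[0,0,0],1]
    - [[8,0,0],[0,0,0],1]
    - [[8,0,0],[0,0,0],1]
    - [[8,0,0],[0,0,0],1]
    - [[8,0,0],[0,0,0],1]

```text
clock: 31.35
eef_pos: [630.2, 68.6, 102.5]
tool_rot: [2.148, 1.57, 0.302]
force: [-2.0, -0.0, 5.8]
width: 24.9
```

Call:
jog_arm:
  series:
    - [[8,0,0],[0,0,0],1]
    - [[8,0,0],[0,0,0],1]
    - [[8,0,0],[0,0,0],1]
    - [[8,0,0],[0,0,0],1]
    - [[6,0,0],[0,0,0],1]
    - [[0,0,0],[0,0,0],1]

```text
clock: 32.1
eef_pos: [630.1, 68.8, 102.5]
tool_rot: [2.526, 1.571, 0.021]
force: [-0.7, -0.0, 7.2]
width: 24.3
```

```bash
python3 t.py
```

```text
Tz [0.047 0.029 0.031 0.054] mean 0.04
t 32.3 pos [630.   68.8 102.5] az -53.5 tilt [-0.   -0.02  0.01] q7 -1.01 F [-1.9  0.4  8.2] Tq [0.088 0.42  0.054] w 24.5
shift tool [ 102.3 -319.8  547.2]
```

Call:
jog_arm:
  series:
    - [[4,0,0],[0,0,0],1]
    - [[4,0,0],[0,0,0],1]
    - [[4,0,0],[0,0,0],1]
    - [[0,0,0],[0,0,0],1]

```text
clock: 32.8
eef_pos: [630.1, 68.8, 102.5]
tool_rot: [-2.471, 1.57, 1.098]
force: [-1.5, 0.5, 7.8]
width: 24.7
```

```bash
python3 t.py
```

```text
Tz [0.052 0.06  0.06  0.059] mean 0.058
t 33.0 pos [630.1  68.8 102.5] az -65.5 tilt [-0.   -0.02  0.02] q7 -1.16 F [-2.9  0.7  7.7] Tq [0.117 0.424 0.059] w 24.1
shift tool [ 102.4 -199.   601.8]
```

Call:
jog_arm:
  series:
    - [[4,0,0],[0,0,0],1]
    - [[4,0,0],[0,0,0],1]
    - [[4,0,0],[0,0,0],1]
    - [[0,0,0],[0,0,0],1]

```text
clock: 33.5
eef_pos: [630.0, 68.9, 102.5]
tool_rot: [-1.95, 1.57, 1.41]
force: [-1.5, 0.4, 7.6]
width: 24.6
```

```bash
python3 t.py
```

```text
Tz [0.177 0.14  0.168 0.11 ] mean 0.149
t 33.7 pos [630.   68.9 102.5] az -77.4 tilt [-0.   -0.01  0.03] q7 -1.31 F [-2.5  0.7  7.8] Tq [0.145 0.43  0.11 ] w 24.6
shift tool [102.4 -69.8 629.9]
```

Call:
jog_arm:
  series:
    - [[3,0,0],[0,0,0],1]
    - [[0,0,0],[0,0,0],1]
    - [[0,0,0],[0,0,0],-1]
    - [[0,0,0],[0,0,0],-1]
    - [[0,0,0],[0,0,0],-1]
    - [[0,0,0],[-30,0,0],-1]
    - [[5,0,0],[-34,0,0],-1]
    - [[5,0,0],[0,0,0],-1]

```text
clock: 34.7
eef_pos: [632.0, 68.4, 168.6]
tool_rot: [-3.005, 1.565, 0.123]
force: [-0.7, 0.2, -0.1]
width: 85.4
```

Call:
jog_arm:
  series:
    - [[0,0,0],[0,0,0],-1]
    - [[0,0,0],[0,0,0],-1]

```text
clock: 34.95
eef_pos: [629.6, 68.5, 165.1]
tool_rot: [0.115, 1.57, -3.035]
force: [-0.3, -0.3, -0.5]
width: 85.5
```

```bash
python3 -c "
from h import *
go(511,78.3,102,-90.5)
d=get_image('wrist');save('w5',d['img'])
for n in 'dcab':
  try: nuts(d,n)
  except Exception as e: print(n,'out of view')" 2>/dev/null
```

```text
t 34.95 pos [629.6  68.5 165.1] az -90.5 tilt [-0.    0.07 -0.01] q7 -1.5 F [-0.3 -0.3 -0.5] Tq [ 0.011  0.003 -0.025] w 85.5
shift tool [ 63.2  -8.8 118.6]
turn +x by 0.0
d n 1821 z 94.2 rect c [630.8  69. ] size [26.4 26. ] ang 27.3 mean [631.8  69. ] area
c n 1789 z 94.1 rect c [620.9 -58.6] size [28.5 26.6] ang 42.3 mean [621.8 -57.5] area
a out of view
b n 163 z 94.4 rect c [502.6 -61.2] size [ 5.8 17.4] ang 80.8 mean [503.4 -61.3] area
```

Call:
jog_arm:
  series:
    - [[0,0,0],[0,-4.4,59.3],-1]
    - [[0,0,0],[0,-4.4,59.3],-1]
    - [[0,0,0],[0,0,0],-1]
    - [[0,0,0],[20,0,0],-1]
    - [[0,0,0],[25,0,0],-1]
    - [[0,0,0],[18,0,0],-1]
    - [[0,0,0],[0,0,0],-1]
    - [[0,0,0],[0,0,0],-1]

```text
clock: 36.0
eef_pos: [512.4, 78.3, 103.1]
tool_rot: [-3.111, 1.57, 0.021]
force: [-0.5, 0.1, -0.8]
width: 85.3
```

Call:
jog_arm:
  series:
    - [[0,0,0],[0,0,0],1]
    - [[0,0,0],[0,0,0],1]
    - [[0,0,0],[0,0,0],1]
    - [[0,0,0],[0,0,0],1]
    - [[0,0,0],[0,0,0],1]

```text
clock: 36.62
eef_pos: [511.7, 78.5, 103.2]
tool_rot: [-2.664, 1.57, 0.468]
force: [-1.0, -0.8, 5.5]
width: 24.8
```

```bash
python3 t.py
```

```text
Tz [0.041 0.03  0.012 0.041] mean 0.031
t 36.83 pos [511.7  78.5 103.2] az -90.6 tilt [-0.   -0.03  0.02] q7 -1.48 F [-0.7  0.4  5.5] Tq [0.008 0.24  0.041] w 24.4
shift tool [102.9  83.7 510.9]
```

Call:
jog_arm:
  series:
    - [[3,0,0],[0,0,0],1]
    - [[3,0,0],[0,0,0],1]
    - [[0,0,0],[0,0,0],1]

```text
clock: 37.2
eef_pos: [511.7, 78.4, 103.2]
tool_rot: [-2.913, 1.57, 0.114]
force: [-0.5, -0.3, 6.1]
width: 24.6
```

```bash
python3 t.py
```

```text
Tz [ 0.027  0.028 -0.009  0.016] mean 0.015
t 37.4 pos [511.7  78.4 103.2] az -96.6 tilt [-0.   -0.03  0.01] q7 -1.55 F [-1.1 -0.5  5.4] Tq [-0.061  0.237  0.016] w 25.0
shift tool [102.9 136.5 499.4]
```

Call:
jog_arm:
  series:
    - [[3,0,0],[0,0,0],1]
    - [[3,0,0],[0,0,0],1]
    - [[0,0,0],[0,0,0],1]

```text
clock: 37.78
eef_pos: [511.7, 78.3, 103.2]
tool_rot: [-3.054, 1.57, -0.132]
force: [-1.6, -0.2, 6.3]
width: 24.5
```

```bash
python3 t.py
```

```text
Tz [0.121 0.102 0.188 0.12 ] mean 0.133
t 37.98 pos [511.7  78.3 103.2] az -102.6 tilt [-0.   -0.03  0.01] q7 -1.62 F [-1.1 -0.9  6.3] Tq [-0.05  0.22  0.12] w 24.6
shift tool [102.9 187.7 482.5]
```

Call:
jog_arm:
  series:
    - [[4,0,0],[0,0,0],1]
    - [[0,0,0],[0,0,0],1]

```text
clock: 38.22
eef_pos: [511.7, 78.3, 103.2]
tool_rot: [-3.103, 1.57, -0.25]
force: [-1.3, -0.8, 6.2]
width: 24.4
```

```bash
python3 t.py
```

```text
Tz [0.242 0.189 0.214 0.104] mean 0.187
t 38.42 pos [511.7  78.3 103.2] az -106.5 tilt [-0.   -0.03  0.01] q7 -1.66 F [-1.  -0.5  5.8] Tq [-0.073  0.257  0.104] w 24.5
shift tool [103.  220.8 468.2]
```

Call:
jog_arm:
  series:
    - [[-5,0,0],[0,0,0],1]
    - [[-5,0,0],[0,0,0],1]
    - [[0,0,0],[0,0,0],1]

```text
clock: 38.8
eef_pos: [511.7, 78.4, 103.3]
tool_rot: [-2.392, 1.57, 0.636]
force: [-1.5, -0.3, 5.4]
width: 24.4
```

```bash
python3 t.py
```

```text
Tz [-0.053 -0.053 -0.011  0.032] mean -0.021
t 39.0 pos [511.7  78.4 103.2] az -96.6 tilt [-0.   -0.03  0.02] q7 -1.55 F [-1.5 -0.2  6.3] Tq [0.005 0.301 0.032] w 24.5
shift tool [102.9 136.6 499.4]
```

Call:
jog_arm:
  series:
    - [[2,0,0],[0,0,0],1]
    - [[0,0,0],[0,0,0],-1]
    - [[0,0,0],[0,0,0],-1]
    - [[0,0,0],[0,0,0],-1]
    - [[0,0,0],[-30,0,0],-1]
    - [[-10,0,0],[-33,0,0],-1]
    - [[-10,0,0],[0,0,0],-1]
    - [[-10,0,0],[0,0,0],-1]

```text
clock: 40.0
eef_pos: [511.7, 78.5, 166.2]
tool_rot: [2.887, 1.57, 0.125]
force: [-0.8, -0.1, -0.3]
width: 85.6
```

Call:
jog_arm:
  series:
    - [[-5,0,0],[0,0,0],-1]
    - [[0,0,0],[0,0,0],-1]

```text
clock: 40.25
eef_pos: [511.5, 78.3, 165.7]
tool_rot: [-1.799, 1.571, 1.803]
force: [-1.1, -0.6, 0.0]
width: 85.3
```

```bash
python3 -c "
from h import *
go(630,68.8,103,-63.5)
d=get_image('wrist');save('w6',d['img'])
for n in 'dcab':
  try: nuts(d,n)
  except Exception as e: print(n,'out of view')" 2>/dev/null
```

```text
t 40.25 pos [511.5  78.3 165.7] az -63.6 tilt [-0.   -0.    0.01] q7 -1.18 F [-1.1 -0.6  0. ] Tq [-0.008  0.01  -0.058] w 85.3
shift tool [  62.7   61.1 -102. ]
turn +x by -0.1
d n 2750 z 94.0 rect c [629.4  69.8] size [25.8 26.5] ang 30.4 mean [629.   70.3] area
c n 1249 z 93.6 rect c [614.5 -53.1] size [27.7 14. ] ang 39.8 mean [615.  -53.2] area
a n 1796 z 94.2 rect c [511.3  79. ] size [26.1 26.4] ang 85.0 mean [512.   79.3] area
b n 27 z 90.5 rect c [514.9 -43.3] size [5.4 2.1] ang 79.3 mean [515.  -43.3] area
```

Call:
jog_arm:
  series:
    - [[0,0,0],[0,30.5,-51],-1]
    - [[0,0,0],[0,30.5,-51],-1]
    - [[0,0,0],[0,0,0],-1]
    - [[0,0,0],[20,0,0],-1]
    - [[0,0,0],[25,0,0],-1]
    - [[0,0,0],[17.5,0,0],-1]
    - [[0,0,0],[0,0,0],-1]
    - [[0,0,0],[0,0,0],-1]

```text
clock: 41.3
eef_pos: [630.4, 69.3, 103.9]
tool_rot: [2.753, 1.57, 0.072]
force: [1.1, -0.5, 0.7]
width: 85.5
```

Call:
jog_arm:
  series:
    - [[0,0,0],[0,0,0],1]
    - [[0,0,0],[0,0,0],1]
    - [[0,0,0],[0,0,0],1]
    - [[0,0,0],[0,0,0],1]
    - [[0,0,0],[0,0,0],1]
    - [[4,0,0],[0,0,0],1]
    - [[4,0,0],[0,0,0],1]
    - [[0,0,0],[0,0,0],1]

```text
clock: 42.3
eef_pos: [630.4, 68.9, 103.9]
tool_rot: [2.413, 1.57, -0.408]
force: [-0.2, -0.3, 5.9]
width: 24.5
```

```bash
python3 t.py
```

```text
Tz [0.031 0.06  0.017 0.09 ] mean 0.05
t 42.5 pos [630.3  68.9 103.9] az -71.6 tilt [ 0.   -0.04 -0.03] q7 -1.23 F [-1.8 -0.2  5.3] Tq [-0.14   0.217  0.09 ] w 24.9
shift tool [ 103.4 -133.9  619.9]
```

Call:
jog_arm:
  series:
    - [[4,0,0],[0,0,0],1]
    - [[5,0,0],[0,0,0],1]
    - [[0,0,0],[0,0,0],1]

```text
clock: 42.88
eef_pos: [630.4, 69.0, 103.9]
tool_rot: [2.451, 1.57, -0.527]
force: [-1.1, -0.9, 6.2]
width: 24.3
```

```bash
python3 t.py
```

```text
Tz [0.156 0.126 0.172 0.175] mean 0.157
t 43.08 pos [630.3  68.9 103.9] az -80.5 tilt [ 0.   -0.04 -0.03] q7 -1.35 F [-1.9 -1.2  6.1] Tq [-0.184  0.277  0.175] w 24.9
shift tool [103.4 -35.6 633.2]
```

Call:
jog_arm:
  series:
    - [[-4,0,0],[0,0,0],1]
    - [[-4,0,0],[0,0,0],1]
    - [[0,0,0],[0,0,0],1]

```text
clock: 43.45
eef_pos: [630.3, 68.9, 103.9]
tool_rot: [2.872, 1.57, 0.035]
force: [-1.8, -0.5, 5.6]
width: 24.4
```

```bash
python3 t.py
```

```text
Tz [0.069 0.143 0.021 0.036] mean 0.067
t 43.65 pos [630.3  68.9 103.9] az -72.6 tilt [ 0.   -0.04 -0.02] q7 -1.25 F [-2.5 -0.7  4.8] Tq [-0.109  0.255  0.036] w 24.5
shift tool [ 103.4 -123.   622.1]
```

Call:
jog_arm:
  series:
    - [[0,0,0],[0,0,0],-1]
    - [[0,0,0],[0,0,0],-1]
    - [[0,0,0],[0,0,0],-1]
    - [[0,0,0],[-30,0,0],-1]
    - [[-10,0,0],[-40,0,0],-1]
    - [[-10,0,0],[-30,45,0],-1]
    - [[0,0,0],[-40,45,0],-1]
    - [[0,0,0],[-40,40,-30],-1]

```text
clock: 44.65
eef_pos: [724.9, -23.9, 284.1]
tool_rot: [0.662, 1.569, -1.831]
force: [2.4, 1.4, 0.1]
width: 85.5
```

Call:
jog_arm:
  series:
    - [[0,0,0],[-40,0,-30],-1]
    - [[0,0,0],[0,0,0],-1]
    - [[0,0,0],[0,0,0],-1]

```text
clock: 45.02
eef_pos: [748.0, -1.5, 321.0]
tool_rot: [-0.498, 1.568, -2.987]
force: [-0.6, 0.2, -0.4]
width: 85.6
```

```bash
python3 -c "
from h import *
go(561,5,330)
d=get_image('wrist');save('w7',d['img'])
for n in 'abcd':
  try: nuts(d,n)
  except Exception as e: print(n,'out of view')" 2>/dev/null
```

```text
t 45.02 pos [748.   -1.5 321. ] az -52.6 tilt [0.   0.12 0.07] q7 -0.9 F [-0.6  0.2 -0.4] Tq [-0.022  0.012  0.011] w 85.6
shift tool [  -8.5 -118.9  144.5]
a n 467 z 94.0 rect c [512.7  78.1] size [25.9 28.8] ang 85.3 mean [514.  79.] area
b n 396 z 94.1 rect c [502.  -50.4] size [27.2 27.5] ang 75.1 mean [503.7 -50. ] area
c n 482 z 94.0 rect c [621.6 -59.7] size [27.1 26.3] ang 42.1 mean [622.7 -59.1] area
d n 615 z 94.1 rect c [631.5  68.7] size [25.5 26.4] ang 26.5 mean [631.7  68.7] area
```

View pics/w7.png

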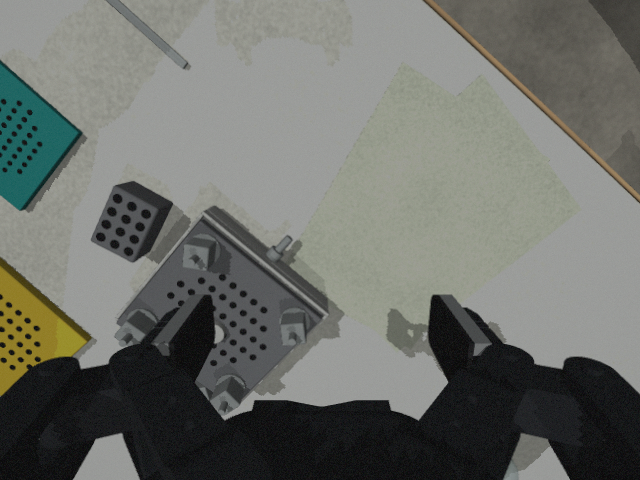

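The arm is clear. The cap (~218,333), the racks and the other bench items look in place, and the nut angles match their tight positions within a few degrees. I'm handing in the job.

```bash
python3 -c "
from cell import *
print(finish_job())"
```

```text
the job is handed in; nothing more can be done
None
```

I tightened all four nuts crosswise (a, c, then b, d) and handed the job in at about 45 s of the 72 s. `finish_job` reported no verdict.

| Nut | Turned through | Peak torque read (N m) | Rechecked |
|---|---|---|---|
| a | 135° | 0.19 | yes |
| b | 137° | 0.15, then 3° more (about 0.19 expected, not read) | no |
| c | 146° | 0.24 | no |
| d | 137° | 0.16, after 3° more than its first stop | yes |

- **Drag and limit:** while turning, each nut dragged at about 0.03–0.06 N m. No averaged reading came near the 0.36 N m limit.
- **Nut a disagreed:** the camera showed it 6–8° short of where I expected after the first release. I gripped it again and turned it a few degrees until it stiffened. I then eased the twist off before letting go.
- **Nut d:** it looked about 4° off, so I rechecked it the same way, and it was tight.
- **Nuts b and c:** I did not grip these again. In the last picture their angles agreed within about 2° with the expected tight positions.
- **Not measured:** I could not measure washer heights to 0.1 mm, so "tight" rests on the torque and the angles. I did not measure how level the plate is.
- **Bench:** the gripper was open and clear, and the items visible in the last picture looked unmoved.

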